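Change trays at the dental technician's bench

TASK

Of the three slim trays in white housings on the bench, one stands part-way open: push that one fully home first. Then hook a fingertip behind the front lip of the tray that holds the plaster dental cast (do not pinch the lip) and draw it out to its stop, so that the cast stands clear of the housing. Leave the tray with the steel dish shut, do not touch or lift the cast or the dish, and leave the jar, the spatula and the spare cast where they are.

Things in the scene. Friction and masses are not known exactly. Their poses are not given: they have to be found in the camera images.
- tray_model (a joint): Tray holding the plaster cast (starts shut): slide of that tray in m: 0 fully home, 0.105 fully out at its stop; light friction (under 3 N), it stays where it is left
- tray_burs (a joint): Tray holding the grey bur stand fixed to its floor (starts part-way open, 50 to 95 mm out): slide of that tray in m: 0 fully home, 0.105 fully out at its stop; light friction (under 3 N), it stays where it is left
- tray_dish (a joint): Tray holding the small steel dish (starts shut, stays shut): slide of that tray in m: 0 fully home, 0.105 fully out at its stop; light friction (under 3 N), it stays where it is left
- tray_model_lip (a point): Cast's tray: middle of the top edge of the front lip, at mid-thickness; rides with the tray. x axis points to the back of the tray: it draws out along -x. The lip is an upright plate 96 mm wide, 8 mm thick, its top 34 mm above the wooden board and 24 mm above the tray floor. Just behind it is an empty finger bay 52 mm front to back, 90 mm wide, never covered
- tray_burs_lip (a point): Bur tray: same kind of point on an identical lip: middle of its top edge, at mid-thickness (front face 4 mm further out), same axes
- tray_dish_lip (a point): Dish's tray: same kind of point on an identical lip
- tray_model_floor (a point): Middle of the floor of the cast tray's storage compartment (90 x 90 mm inside, behind a 14 mm high cross wall that ends the finger bay), 103 mm behind the lip point; rides with the tray
- module_model: Housing of the cast's tray: fixed white box 110 x 108 x 44 mm high, its top open inside a 10 mm rim; three alike stand side by side in any order. Origin on the board (5 mm above the bench), middle of the edge the tray comes out of; x axis points into the box, z up. Shut, the tray's lip and finger bay still stand 60 mm out in front of it
- module_burs: Housing of the bur tray, identical
- module_dish: Housing of the dish's tray, identical
- cast: Loose plaster dental cast with a horseshoe of teeth, about 57 x 56 x 24 mm, 90 g, standing in its tray; origin at the middle of its underside, z up
- dish: Loose small round open steel dish, 52 mm across, 24 mm high, in the third tray; origin at the middle of its underside
- jar: Bystander: amber jar with a white lid, 48 mm across, 60 mm high, beside the housings; origin at its underside
- spatula: Bystander: spatula 150 mm long lying flat, roughly in line with the trays, beside the housings; origin at its underside
- cast2: Bystander: a second plaster cast like the first, standing on the board beside the trays, in no tray; origin at its underside
Mind the look-alikes: they are no part of the job. Leave any pink or turquoise look-alike of the cast alone.

How it is judged:
By the outcome, as a careful person would: the job done as asked, in the order asked, and still so for the second after the job is handed in, with the robot touching nothing.
It also fails if it takes over 45 s, if anything falls off the work surface, if the arm or the gripper's body presses on something with over 40 N, if the wrist force passes 120 N, or if a joint passes its speed limit or range.

ROBOT

A 6-joint arm with a two-finger parallel gripper is mounted at the origin on the work surface. World frame = base frame: x ahead of the robot, y to its left, z up, the work surface at z = 0. Lengths are in m, angles in degrees, forces in N, time in s.
With the tool pointing down it reaches from about 0.35 to 0.875 m from the base axis. Payload 4.2 kg.
Tool frame: the origin (TCP) lies at the very end of the fingers, on their centre line; the grasp point (between the pads) lies 19 mm behind it; y points along the fingers, z is the direction in which the jaws open and shut, and the axes are right-handed (so a half turn about y gives the same grasp; the last joint's range is limited). The gripper opens to 87 mm and grips with 3 to 60 N. Pads are 19 mm wide; open, the fingers measure 117 mm over their backs; the gripper's body (75 mm by 190 mm) begins 51 mm behind the grasp point.
Start: joints at [91.478, 22.042, 0.453, 0, -68.411, -14.817], TCP at [0.144, 0.608, 0.223] pointing down, gripper open.
Joint ranges: [-179.83, 179.83], [-69.29, 118.12], [-61.27, 80.66], [-181.25, 117.63], [-171.15, -9.14], [-177.46, 177.46]. Speed limits (degrees/s): [159.86, 159.86, 180, 180, 180, 180].

INTERFACE

Orientations are given as a 3x3 rotation matrix whose columns are the frame's x, y, z axes.
In Python, from station import r, eyes gives the robot as it stands.
- The arm moves only by the tool play_rows, never from a script. Its argument "deltas" is one flat list of numbers, 5 for each row, row after row: the closure in counts, from 0 (fully open) to 255 (shut), then the shift along the tool's x, y, z in mm, then the turn about the tool's y in rad. In form: [claw, tx, ty, tz, roll, claw, tx, ty, tz, roll, ...]. A call has exactly 10 rows; each row shifts and turns the commanded pose from where the row before left it, along the tool's axes as they then stand; what a row does not reach is not made up. A row lasts 1/10 s, in which the tool goes at most 50 mm and 8.59 degrees, less where a joint would pass 70% of its speed; a pose out of reach is approached as far as the arm can. A call is refused whole if a number of a shift passes 50 or a number of a turn 0.15, either way. A call with a gripper value outside its range is refused whole. The fingers move at their own pace and stop on an object; the grip force is fixed at half the most. Time passes only in rows, so rows that do not move let the fingers close, or fill a call up. It gives the time, the measured TCP pose, the force and the opening at its end, in the units of the state.
- r.sense(): the state, without advancing time (a new reading comes with each control period).
- eyes.capture(name): name is "scene" or "top"; returns a dict with "img" (420x560x3 uint8, blue, green, red), "vfov" (degrees; the focal length in pixels is half the picture's height over the tangent of half this angle, whatever the lens; pixels are square), "cx", "cy" (the principal point, pixels), "distortion" ([k1, k2, p1, p2, k3] as OpenCV has them; the pictures are not rectified), "R" (3x3) and "t" (3): a world point X has camera coordinates R X + t. Camera axes: x right, y down, z forward; pixel columns grow to the right and rows downward; lengths in m; the calibration is good to about 2 mm. A picture is of the moment at which its call begins. There is no depth.
- r.finish_job(): hands the job in, once; it reports no verdict.
The state is a dict: "time_s": time; "joints": joint angles; "joint_velocities": joint speeds; "effort": joint torques, N m; "tcp_pos": TCP position; "ee_rot": TCP orientation; "wrist_force": force on the tool from outside, world axes, zero at the start; "moment": the same for the moment, N m; "gripper_width": opening from 0.0 (shut) to 1.0 (fully open).
Only numpy, scipy, OpenCV 4.12 (cv2) and the standard library are available. Lean on these libraries where they do the work, as an engineer would, in place of code of your own. Each camera call takes 0.05 s, during which the arm holds its last target.

## Working session

There is one attempt and no reset: what is moved stays moved. The work goes in short steps, Python scripts to look and compute and a tool call to move; the robot and the scene stay as the last step left them, time stands still between calls to the robot, and variables do not carry over. Pictures are saved under pics/ and viewed, and the job is handed in when it is done.

Besides the shell and the picture viewer there is one more tool, called after ">>>" by a JSON object that holds its "name" and its "arguments". play_rows: Moves the arm, as the interface text tells. Its arguments: {"type":"object","properties":{"deltas":{"type":"array","items":{"type":"number"}}},"required":["deltas"]}

```bash
mkdir -p pics; ls; cat > h.py <<'E'
import numpy as np, cv2
from station import r, eyes
def cap(n,f=None):
    c=eyes.capture(n)
    if f: cv2.imwrite('pics/'+f,c['img'])
    return c
def K(c):
    f=c['img'].shape[0]/2/np.tan(np.radians(c['vfov']/2))
    return np.array([[f,0,c['cx']],[0,f,c['cy']],[0,0,1.]])
def proj(c,X):
    R=np.array(c['R']);t=np.array(c['t'],float)
    return cv2.projectPoints(np.atleast_2d(X).astype(float),cv2.Rodrigues(R)[0],t,K(c),np.array(c['distortion'],float))[0][:,0]
def onz(c,uv,z):
    uv=np.atleast_2d(uv).astype(float)
    n=cv2.undistortPoints(uv[:,None],K(c),np.array(c['distortion'],float))[:,0]
    R=np.array(c['R']);t=np.array(c['t'],float)
    C=-R.T@t; d=np.c_[n,np.ones(len(n))]@R
    return C+d*((z-C[2])/d[:,2])[:,None]
E
python3 - <<'E'
from h import *
np.set_printoptions(precision=4,suppress=True)
for n in('scene','top'):
    c=cap(n,n+'0.png'); print(n,{k:v for k,v in c.items() if k!='img'})
print(r.sense())
E
```

```text
pics
scene {'vfov': 46.265044874109414, 'cx': 278.5668828848464, 'cy': 210.0246770434903, 'distortion': array([0.0593, 0.    , 0.    , 0.    , 0.    ]), 'R': array([[-0.3408,  0.9401, -0.0106],
       [ 0.5918,  0.2058, -0.7794],
       [-0.7305, -0.2719, -0.6265]]), 't': array([ 0.2129, -0.2855,  1.6541])}
top {'vfov': 45.58067325132246, 'cx': 284.7717936348214, 'cy': 213.11554457172446, 'distortion': array([-0.0727,  0.    ,  0.    ,  0.    ,  0.    ]), 'R': array([[-0.0197, -0.9998, -0.0098],
       [-0.9978,  0.0203, -0.0627],
       [ 0.0629,  0.0086, -0.998 ]]), 't': array([-0.0109,  0.5392,  1.4758])}
{'time_s': 0.1, 'joints': array([ 91.4788,  22.085 ,   0.3872,  -0.0244, -68.4115, -14.8182]), 'joint_velocities': array([ 0.0731, -0.0706,  0.1533,  0.0815, -0.0071,  0.0154]), 'effort': array([ -0.0003, -39.1688,  18.7936,   4.2319,   0.0135,  -0.0001]), 'tcp_pos': array([0.144 , 0.6076, 0.2216]), 'ee_rot': array([[-0.973 , -0.0003, -0.2309],
       [ 0.2309, -0.0019, -0.973 ],
       [-0.0001, -1.    ,  0.0019]]), 'wrist_force': array([ 0.2295,  0.1302, -0.7808]), 'moment': array([ 0.005 ,  0.0141, -0.0021]), 'gripper_width': 0.9992571943687937}
```

View pics/scene0.png

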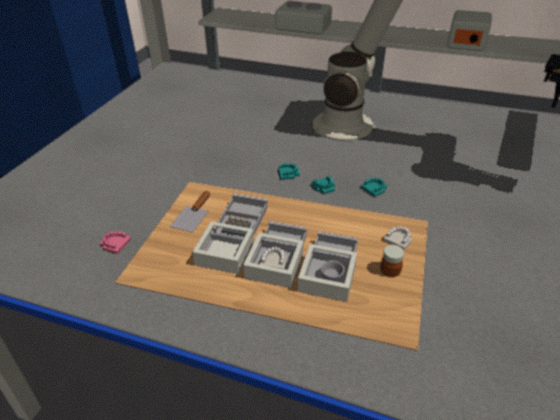

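View pics/top0.png

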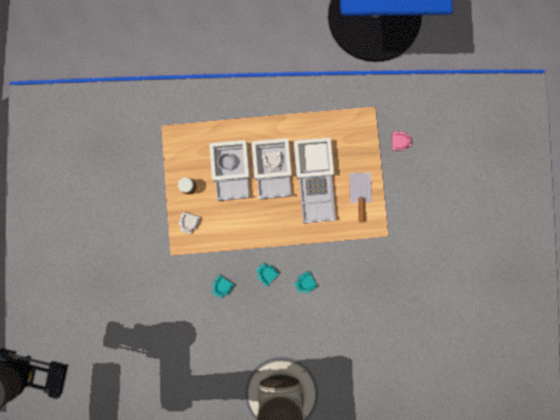

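The scene view shows, left to right, the bur tray (open, lip near (247,203)), the cast tray (lip about (286,230)) and the dish tray (lip about (337,240)). The top view has them in reverse order, with lips at about (319,220), (275,196) and (233,198). Next I enlarge the top view.

```bash
python3 - <<'E'
from h import *
a=cv2.imread('pics/top0.png')[130:240,195:345]
cv2.imwrite('pics/topz.png',cv2.resize(a,None,fx=5,fy=5,interpolation=cv2.INTER_CUBIC))
a=cv2.imread('pics/scene0.png')[180:310,180:370]
cv2.imwrite('pics/scz.png',cv2.resize(a,None,fx=4,fy=4,interpolation=cv2.INTER_CUBIC))
E
```

```text
(no output)
```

View pics/topz.png

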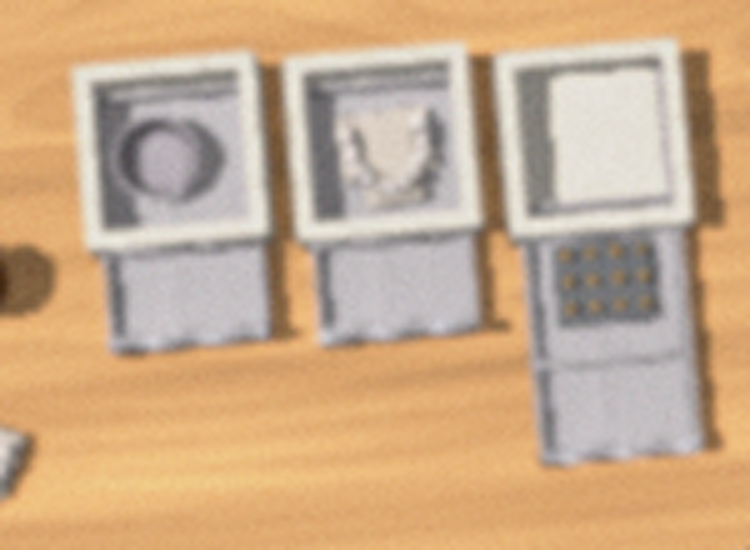

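View pics/scz.png

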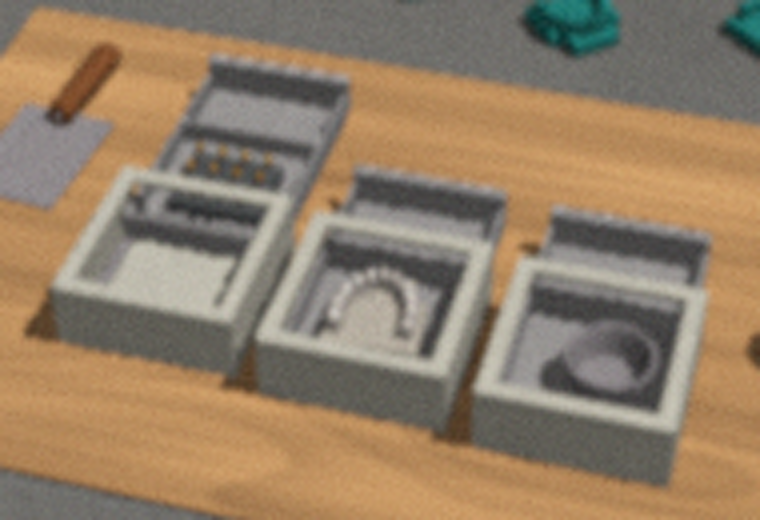

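```bash
python3 - <<'E'
from h import *
np.set_printoptions(precision=4,suppress=True)
c=cap('top'); s=cap('scene')
T=lambda p:(np.array(p,float)+.5)/5-.5+[195,130]
S=lambda p:(np.array(p,float)+.5)/4-.5+[180,180]
tops={'dish':[(75,68),(255,52),(270,240),(92,250)],'cast':[(287,57),(467,43),(482,232),(302,242)],'burs':[(497,52),(678,40),(695,225),(512,240)]}
sc={'dish':[(700,293),(517,257),(475,353),(680,385)][0:4],'cast':[(490,243),(315,212),(262,345),(443,375)],'burs':[(295,203),(128,168),(55,290),(232,322)]}
lt={'dish':[(112,350),(270,337)],'cast':[(320,343),(480,330)],'burs':[(542,463),(705,451)]}
ls={'dish':[(552,208),(710,233)],'cast':[(352,168),(505,190)],'burs':[(213,58),(348,76)]}
for k in tops:
    for nm,X in(('top',onz(c,T(tops[k]),.049)),('scene',onz(s,S(sc[k]),.049)),('liptop',onz(c,T(lt[k]),.039)),('lipsc',onz(s,S(ls[k]),.039))):
        print(k,nm,X[:,:2].tolist().__repr__() if 0 else X[:,:2].round(4).ravel(), 'mid',X[:,:2].mean(0).round(4))
        d=X[-1]-X[0] if len(X)==2 else X[2]-X[3]
        print('   w',np.linalg.norm(d).round(4),'yaw',np.degrees(np.arctan2(d[0],-d[1])).round(2))
E
```

```text
dish top [0.7488 0.1966 0.7558 0.0896 0.6436 0.0823 0.64   0.1874] mid [0.697 0.139]
   w 0.1051 yaw 1.97
dish scene [0.6434 0.1884 0.649  0.0832 0.7296 0.0843 0.7159 0.1944] mid [0.6845 0.1376]
   w 0.1109 yaw 7.12
dish liptop [0.5815 0.1776 0.5873 0.084 ] mid [0.5844 0.1308]
   w 0.0938 yaw 3.51
dish lipsc [0.5905 0.0873 0.5813 0.1809] mid [0.5859 0.1341]
   w 0.094 yaw -174.36
cast top [ 0.7524  0.0707  0.7584 -0.0358  0.6456 -0.0424  0.642   0.0635] mid [0.6996 0.014 ]
   w 0.1059 yaw 1.98
cast scene [ 0.6428  0.065   0.651  -0.0405  0.7623 -0.0272  0.7509  0.0733] mid [0.7017 0.0177]
   w 0.1011 yaw 6.47
cast liptop [ 0.5831  0.0545  0.5888 -0.0401] mid [0.586  0.0072]
   w 0.0947 yaw 3.48
cast lipsc [ 0.5952 -0.0388  0.5841  0.0559] mid [0.5897 0.0086]
   w 0.0953 yaw -173.27
burs top [ 0.7526 -0.0534  0.7576 -0.1605  0.6472 -0.1675  0.6406 -0.0599] mid [ 0.6995 -0.1104]
   w 0.1079 yaw 3.55
burs scene [ 0.6474 -0.0547  0.6508 -0.1624  0.7607 -0.1542  0.7514 -0.0498] mid [ 0.7026 -0.1053]
   w 0.1048 yaw 5.12
burs liptop [ 0.5096 -0.0749  0.5147 -0.1708] mid [ 0.5122 -0.1228]
   w 0.0961 yaw 3.05
burs lipsc [ 0.5205 -0.1652  0.5095 -0.0743] mid [ 0.515  -0.1198]
   w 0.0916 yaw -173.12
```

>>> {"name": "play_rows", "arguments": {"deltas": [255, 0, 0, 0, -0.1, 255, 0, 0, 0, -0.1, 255, 0, 0, 0, -0.1, 255, -20, 0, 20, 0, 255, -30, 0, 30, 0, 255, -30, 0, 30, 0, 255, -30, 0, 30, 0, 255, -30, 0, 30, 0, 255, -30, 0, 30, 0, 255, -20, 0, 20, 0]}}

```text
time_s: 1.2
tcp_pos: [0.3479, 0.4293, 0.2225]
ee_rot: [[-0.998, -0.0, 0.066], [-0.066, -0.0, -0.998], [0.0, -1.0, 0.0]]
wrist_force: [-0.2, 0.5, 0.2]
gripper_width: 0.171
```

```bash
cat >> h.py <<'E'
np.set_printoptions(precision=4,suppress=True)
def to(*P):
    s=r.sense(); p=s['tcp_pos'];R=s['ee_rot']
    print('t',s['time_s'],'p',p,'yaw',np.degrees(np.arctan2(-R[1,0],-R[0,0])),'F',s['wrist_force'],'g',s['gripper_width'])
    for q in P:
        print('to',q,'mm tool',R.T@(np.array(q)-p)*1e3); p=np.array(q)
E
python3 - <<'E'
from h import *
to((.475,-.125,.22),(.475,-.125,.024))
E
```

```text
t 1.2 p [0.3479 0.4293 0.2225] yaw 3.764608444397068 F [-0.2461  0.4535  0.1928] g 0.1709131566185278
to (0.475, -0.125, 0.22) mm tool [-90.4108   2.7689 561.4146]
to (0.475, -0.125, 0.024) mm tool [ -0.0341 196.      -0.0925]
```

>>> {"name": "play_rows", "arguments": {"deltas": [255, -20, 0, 35, 0, 255, -20, 0, 45, 0, 255, -20, 0, 45, 0, 255, -20, 0, 45, 0, 255, -10, 0, 48, 0, 255, 0, 0, 48, 0, 255, 0, 0, 48, 0, 255, 0, 0, 48, 0, 255, 0, 0, 48, 0, 255, 0, 0, 48, 0]}}

```text
time_s: 2.2
tcp_pos: [0.4667, -0.0215, 0.2228]
ee_rot: [[-0.998, 0.001, 0.068], [-0.068, 0.0, -0.998], [-0.001, -1.0, -0.0]]
wrist_force: [2.4, -0.1, 0.3]
gripper_width: 0.005
```

>>> {"name": "play_rows", "arguments": {"deltas": [255, 0, 0, 40, 0, 255, 0, 0, 30, 0, 255, 0, 0, 20, 0, 255, 0, 30, 8, 0, 255, 0, 40, 0, 0, 255, 0, 40, 0, 0, 255, 0, 30, 0, 0, 255, 0, 20, 0, 0, 255, 0, 0, 0, 0, 255, 0, 0, 0, 0]}}

```text
time_s: 3.2
tcp_pos: [0.474, -0.1174, 0.0629]
ee_rot: [[-0.998, 0.0, 0.068], [-0.068, -0.0, -0.998], [-0.0, -1.0, 0.0]]
wrist_force: [0.2, -0.7, -0.1]
gripper_width: 0.003
```

```bash
python3 - <<'E'
from h import *
to((.475,-.125,.024))
c=cap('top'); a=c['img'][130:280,195:395]
print(proj(c,[r.sense()['tcp_pos']]))
cv2.imwrite('pics/t1.png',cv2.resize(a,None,fx=4,fy=4,interpolation=cv2.INTER_CUBIC))
c=cap('scene'); a=c['img'][150:300,180:380]
cv2.imwrite('pics/s1.png',cv2.resize(a,None,fx=4,fy=4,interpolation=cv2.INTER_CUBIC))
E
```

```text
t 3.2 p [ 0.474  -0.1174  0.0629] yaw 3.870734867590667 F [ 0.1778 -0.6635 -0.0856] g 0.00266934981832676
to (0.475, -0.125, 0.024) mm tool [-0.4656 38.8674  7.5885]
[[318.2287 233.6497]]
```

View pics/t1.png

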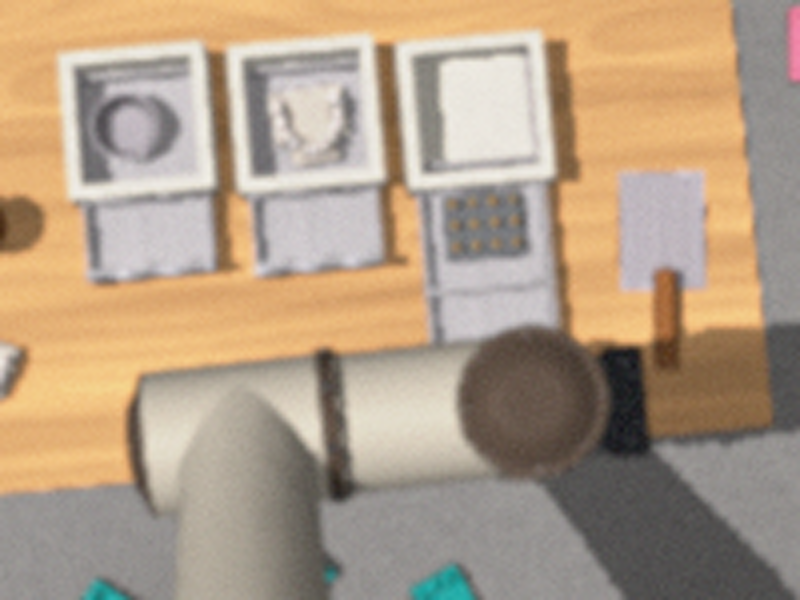

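View pics/s1.png

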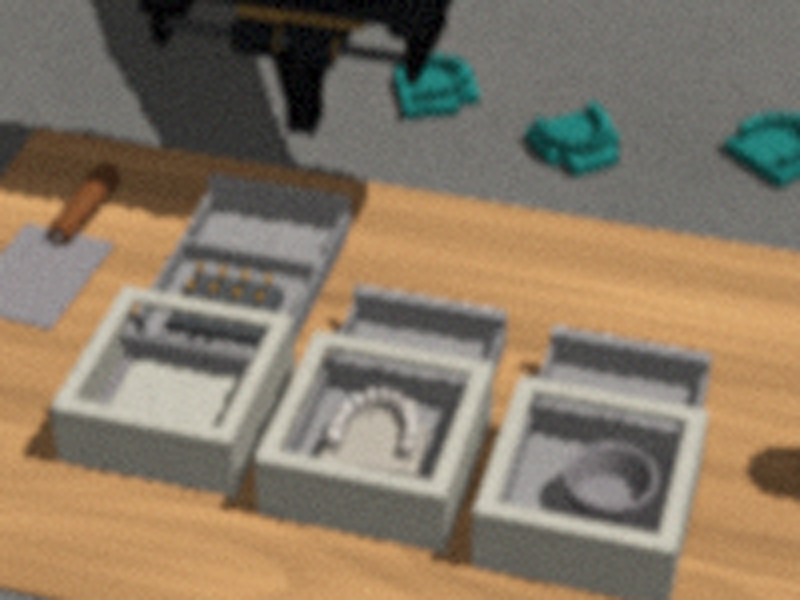

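>>> {"name": "play_rows", "arguments": {"deltas": [255, 0, 20, 7, 0, 255, 0, 19, 0, 0, 255, 0, 0, 0, 0, 255, -8, 0, 0, 0, 255, -8, 0, 0, 0, 255, -8, 0, 0, 0, 255, -8, 0, 0, 0, 255, -8, 0, 0, 0, 255, -8, 0, 0, 0, 255, -8, 0, 0, 0]}}

```text
time_s: 4.3
tcp_pos: [0.5304, -0.1206, 0.0235]
ee_rot: [[-0.998, -0.001, 0.067], [-0.067, -0.0, -0.998], [0.001, -1.0, -0.0]]
wrist_force: [-1.3, -0.1, 1.6]
gripper_width: 0.003
```

```bash
python3 - <<'E'
from h import *
to((.570,-.119,.024))
c=cap('scene'); a=c['img'][150:300,180:380]
cv2.imwrite('pics/s2.png',cv2.resize(a,None,fx=4,fy=4,interpolation=cv2.INTER_CUBIC))
E
```

```text
t 4.3 p [ 0.5304 -0.1206  0.0235] yaw 3.8514433628327627 F [-1.2641 -0.0659  1.6325] g 0.0025261476376474065
to (0.57, -0.119, 0.024) mm tool [-39.6198  -0.5184   1.0879]
```

View pics/s2.png

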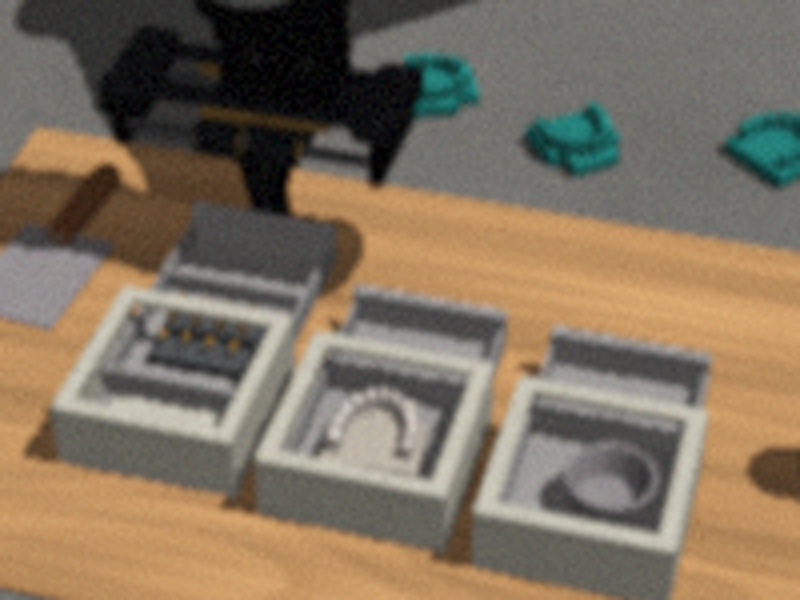

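The bur tray is riding in, with its lip now near (262,220) in the crop. I keep pushing.

>>> {"name": "play_rows", "arguments": {"deltas": [255, -8, 0, 0, 0, 255, -8, 0, 0, 0, 255, -8, 0, 0, 0, 255, -6, 0, 0, 0, 255, -3, 0, 0, 0, 255, -2, 0, 0, 0, 255, -2, 0, 0, 0, 255, -2, 0, 0, 0, 255, -2, 0, 0, 0, 255, 0, 0, 0, 0]}}

```text
time_s: 5.35
tcp_pos: [0.5713, -0.1179, 0.0236]
ee_rot: [[-0.998, 0.001, 0.067], [-0.067, -0.0, -0.998], [-0.001, -1.0, 0.0]]
wrist_force: [-1.7, 1.2, -0.4]
gripper_width: 0.006
```

```bash
python3 - <<'E'
from h import *
to((.575,-.119,.024))
E
```

```text
t 5.35 p [ 0.5713 -0.1179  0.0236] yaw 3.8587540606604667 F [-1.6751  1.168  -0.4134] g 0.005555782591437813
to (0.575, -0.119, 0.024) mm tool [-3.6114 -0.3595  1.37  ]
```

>>> {"name": "play_rows", "arguments": {"deltas": [255, -1, 0, 0, 0, 255, -1, 0, 0, 0, 255, -1, 0, 0, 0, 255, -1, 0, 0, 0, 255, -1, 0, 0, 0, 255, -1, 0, 0, 0, 255, 0, 0, 0, 0, 255, 0, 0, 0, 0, 255, 0, 0, 0, 0, 255, 0, 0, 0, 0]}}

```text
time_s: 6.35
tcp_pos: [0.5737, -0.1177, 0.0235]
ee_rot: [[-0.998, -0.007, 0.066], [-0.066, -0.0, -0.998], [0.007, -1.0, -0.0]]
wrist_force: [-8.5, 0.1, 6.5]
gripper_width: 0.004
```

```bash
python3 - <<'E'
from h import *
to((.575,-.119,.024))
E
```

```text
t 6.35 p [ 0.5737 -0.1177  0.0235] yaw 3.8121644289532455 F [-8.4967  0.1011  6.5262] g 0.004447511017908372
to (0.575, -0.119, 0.024) mm tool [-1.1674 -0.5163  1.3572]
```

The force has climbed to 8.5 N at the predicted stop (0.574). I press a touch more to confirm, then back off and rise.

>>> {"name": "play_rows", "arguments": {"deltas": [255, -2, 0, 0, 0, 255, -2, 0, 0, 0, 255, 0, 0, 0, 0, 255, 0, 0, 0, 0, 255, 0, 0, 0, 0, 255, 0, 0, 0, 0, 255, 0, 0, 0, 0, 255, 0, 0, 0, 0, 255, 0, 0, 0, 0, 255, 0, 0, 0, 0]}}

```text
time_s: 7.35
tcp_pos: [0.5737, -0.1178, 0.023]
ee_rot: [[-0.998, -0.015, 0.066], [-0.066, -0.0, -0.998], [0.015, -1.0, -0.001]]
wrist_force: [-14.4, -0.5, 9.9]
gripper_width: 0.006
```

>>> {"name": "play_rows", "arguments": {"deltas": [255, 10, 0, 0, 0, 255, 15, 0, 0, 0, 255, 15, 0, 0, 0, 255, 0, -20, 0, 0, 255, 0, -30, 0, 0, 255, 0, -30, 0, 0, 255, 0, -20, 0, 0, 255, 0, 0, 0, 0, 255, 0, 0, 0, 0, 255, 0, 0, 0, 0]}}

```text
time_s: 8.35
tcp_pos: [0.5406, -0.1198, 0.1226]
ee_rot: [[-0.998, -0.001, 0.067], [-0.067, 0.0, -0.998], [0.001, -1.0, -0.0]]
wrist_force: [0.4, -0.1, -0.7]
gripper_width: 0.008
```

```bash
python3 - <<'E'
from h import *
to((.600,.010,.12))
c=cap('top'); a=c['img'][130:280,195:395]
cv2.imwrite('pics/t3.png',cv2.resize(a,None,fx=4,fy=4,interpolation=cv2.INTER_CUBIC))
c=cap('scene'); a=c['img'][150:300,180:380]
cv2.imwrite('pics/s3.png',cv2.resize(a,None,fx=4,fy=4,interpolation=cv2.INTER_CUBIC))
E
```

```text
t 8.35 p [ 0.5406 -0.1198  0.1226] yaw 3.839501346122363 F [ 0.3995 -0.0795 -0.6518] g 0.008135222581954552
to (0.6, 0.01, 0.12) mm tool [ -67.9473    2.5234 -125.5069]
```

View pics/s3.png

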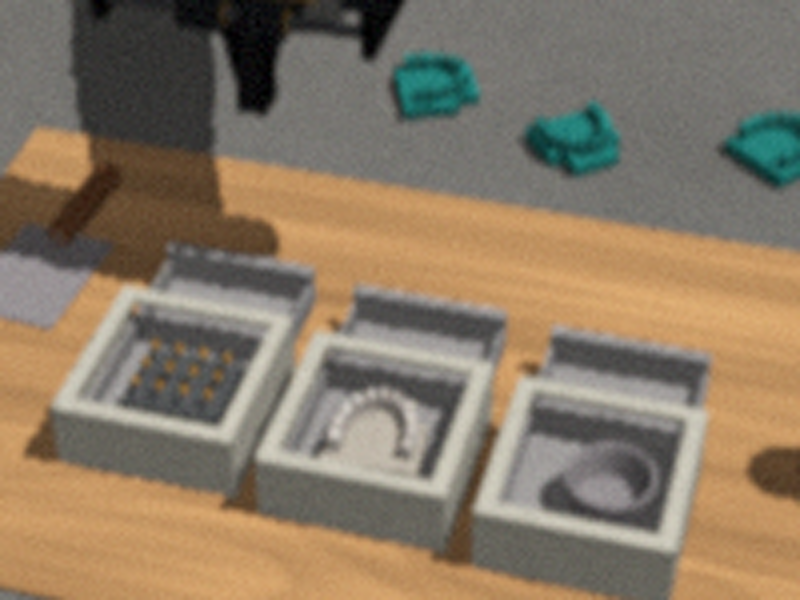

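View pics/t3.png

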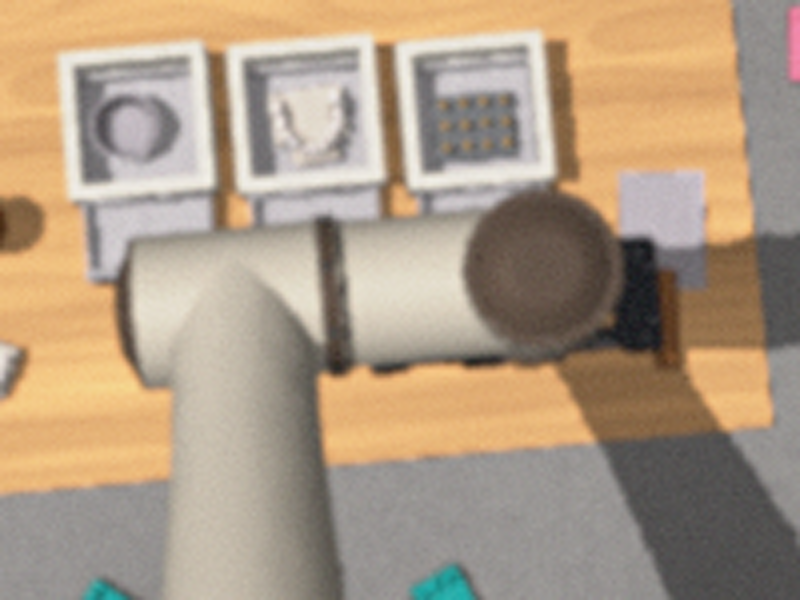

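The bur tray is home: its stand is now inside the housing. Next I move over the cast tray's finger bay.

>>> {"name": "play_rows", "arguments": {"deltas": [255, -15, 0, -20, 0, 255, -25, 0, -30, 0, 255, -25, 0, -30, 0, 255, -23, 0, -30, 0, 255, 0, 0, -15, 0, 255, 0, 20, 0, 0, 255, 0, 20, 0, 0, 255, 0, 0, 0, 0, 255, 0, 0, 0, 0, 255, 0, 0, 0, 0]}}

```text
time_s: 9.45
tcp_pos: [0.621, 0.0106, 0.0845]
ee_rot: [[-0.998, 0.002, 0.067], [-0.067, 0.0, -0.998], [-0.002, -1.0, 0.0]]
wrist_force: [0.4, 0.8, 0.9]
gripper_width: 0.004
```

```bash
python3 - <<'E'
from h import *
to((.619,.0105,.024))
c=cap('scene'); a=c['img'][150:300,180:380]
cv2.imwrite('pics/s4.png',cv2.resize(a,None,fx=4,fy=4,interpolation=cv2.INTER_CUBIC))
E
```

```text
t 9.45 p [0.621  0.0106 0.0845] yaw 3.848550393146456 F [0.4233 0.8426 0.8971] g 0.004374820415582996
to (0.619, 0.0105, 0.024) mm tool [ 2.0686 60.4837 -0.0591]
```

View pics/s4.png

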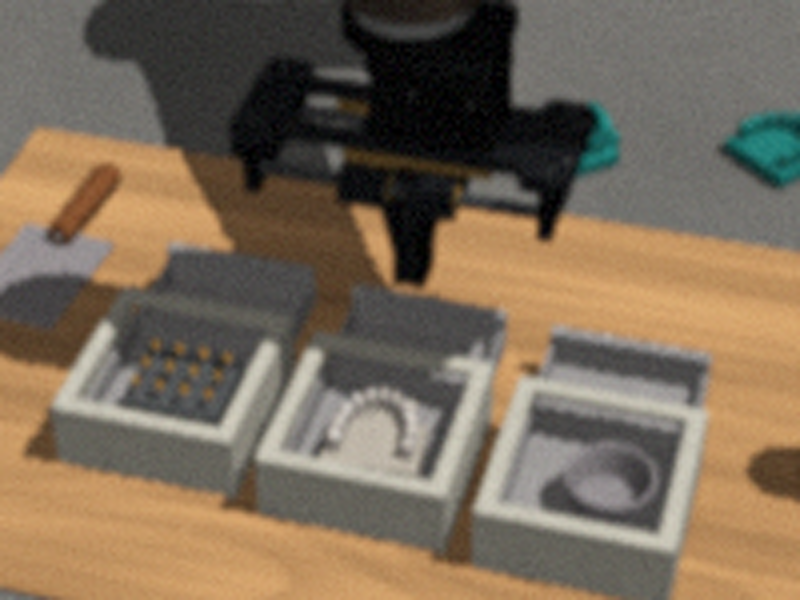

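>>> {"name": "play_rows", "arguments": {"deltas": [255, 0, 15, 0, 0, 255, 0, 15, 0, 0, 255, 0, 12, 0, 0, 255, 0, 8, 0, 0, 255, 0, 5, 0, 0, 255, 0, 4, 0, 0, 255, 0, 0, 0, 0, 255, 0, 0, 0, 0, 255, 0, 0, 0, 0, 255, 0, 0, 0, 0]}}

```text
time_s: 10.5
tcp_pos: [0.6206, 0.0108, 0.025]
ee_rot: [[-0.998, 0.001, 0.067], [-0.067, 0.0, -0.998], [-0.001, -1.0, -0.0]]
wrist_force: [-0.1, 0.6, -0.1]
gripper_width: 0.006
```

```bash
python3 - <<'E'
from h import *
to((.605,.0095,.024),(.500,.0025,.024))
c=cap('scene'); a=c['img'][150:300,180:380]
cv2.imwrite('pics/s5.png',cv2.resize(a,None,fx=4,fy=4,interpolation=cv2.INTER_CUBIC))
E
```

```text
t 10.5 p [0.6206 0.0108 0.025 ] yaw 3.8510390878120675 F [-0.0756  0.6295 -0.1444] g 0.006276041258238275
to (0.605, 0.0095, 0.024) mm tool [15.6657  0.9829  0.2446]
to (0.5, 0.0025, 0.024) mm tool [105.233   -0.0859  -0.0679]
```

View pics/s5.png

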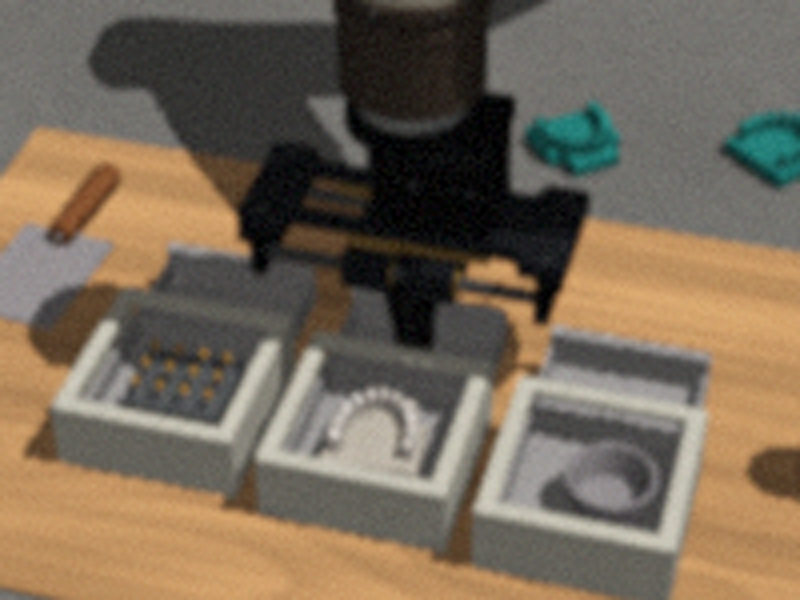

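The finger is in the bay at about (412,340), with no contact force. Now I draw the tray out gently.

>>> {"name": "play_rows", "arguments": {"deltas": [255, 5, 0, 0, 0, 255, 5, 0, 0, 0, 255, 3, 0, 0, 0, 255, 2, 0, 0, 0, 255, 2, 0, 0, 0, 255, 3, 0, 0, 0, 255, 4, 0, 0, 0, 255, 5, 0, 0, 0, 255, 5, 0, 0, 0, 255, 5, 0, 0, 0]}}

```text
time_s: 11.55
tcp_pos: [0.5812, 0.0082, 0.0248]
ee_rot: [[-0.998, 0.001, 0.067], [-0.067, 0.0, -0.998], [-0.001, -1.0, -0.0]]
wrist_force: [0.6, 0.8, -0.0]
gripper_width: 0.006
```

>>> {"name": "play_rows", "arguments": {"deltas": [255, 5, 0, 0, 0, 255, 5, 0, 0, 0, 255, 5, 0, 0, 0, 255, 5, 0, 0, 0, 255, 5, 0, 0, 0, 255, 5, 0, 0, 0, 255, 5, 0, 0, 0, 255, 5, 0, 0, 0, 255, 5, 0, 0, 0, 255, 5, 0, 0, 0]}}

```text
time_s: 12.55
tcp_pos: [0.5312, 0.0048, 0.0246]
ee_rot: [[-0.998, 0.0, 0.067], [-0.067, 0.0, -0.998], [-0.0, -1.0, -0.0]]
wrist_force: [1.2, 1.2, 1.1]
gripper_width: 0.01
```

```bash
python3 - <<'E'
from h import *
to((.500,.0025,.024))
c=cap('scene'); a=c['img'][150:300,180:380]
cv2.imwrite('pics/s6.png',cv2.resize(a,None,fx=4,fy=4,interpolation=cv2.INTER_CUBIC))
E
```

```text
t 12.55 p [0.5312 0.0048 0.0246] yaw 3.853298798409182 F [1.2472 1.1862 1.0505] g 0.010472655917174334
to (0.5, 0.0025, 0.024) mm tool [31.2684  0.5648  0.1776]
```

View pics/s6.png

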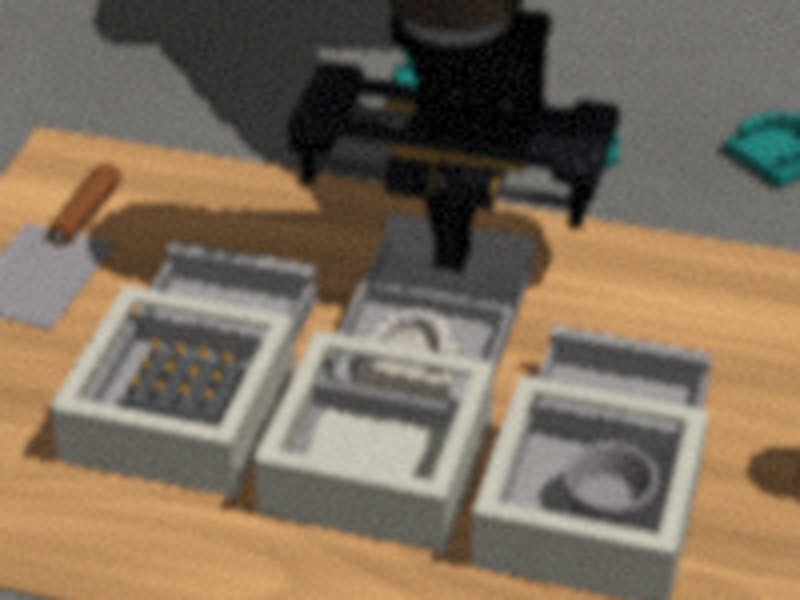

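The cast tray is about two thirds out, its lip near (455,235) in the crop, with the cast riding along. I continue to the stop.

>>> {"name": "play_rows", "arguments": {"deltas": [255, 5, 0, 0, 0, 255, 5, 0, 0, 0, 255, 5, 0, 0, 0, 255, 4, 0, 0, 0, 255, 3, 0, 0, 0, 255, 2, 0, 0, 0, 255, 2, 0, 0, 0, 255, 1, 0, 0, 0, 255, 1, 0, 0, 0, 255, 0, 0, 0, 0]}}

```text
time_s: 13.6
tcp_pos: [0.5034, 0.0029, 0.0245]
ee_rot: [[-0.998, -0.0, 0.067], [-0.067, -0.0, -0.998], [0.0, -1.0, 0.0]]
wrist_force: [0.7, -0.1, -0.8]
gripper_width: 0.001
```

>>> {"name": "play_rows", "arguments": {"deltas": [255, 1, 0, 0, 0, 255, 1, 0, 0, 0, 255, 1, 0, 0, 0, 255, 1, 0, 0, 0, 255, 1, 0, 0, 0, 255, 1, 0, 0, 0, 255, 0, 0, 0, 0, 255, 0, 0, 0, 0, 255, 0, 0, 0, 0, 255, 0, 0, 0, 0]}}

```text
time_s: 14.6
tcp_pos: [0.499, 0.0028, 0.0249]
ee_rot: [[-0.998, 0.003, 0.068], [-0.068, 0.001, -0.998], [-0.003, -1.0, -0.0]]
wrist_force: [5.0, -1.0, -2.8]
gripper_width: 0.006
```

>>> {"name": "play_rows", "arguments": {"deltas": [255, 1, 0, 0, 0, 255, 1, 0, 0, 0, 255, 1, 0, 0, 0, 255, 1, 0, 0, 0, 255, 1, 0, 0, 0, 255, 0, 0, 0, 0, 255, 0, 0, 0, 0, 255, 0, 0, 0, 0, 255, 0, 0, 0, 0, 255, 0, 0, 0, 0]}}

```text
time_s: 15.6
tcp_pos: [0.4989, 0.0035, 0.0259]
ee_rot: [[-0.998, 0.013, 0.069], [-0.069, 0.003, -0.998], [-0.013, -1.0, -0.002]]
wrist_force: [12.8, -2.0, -6.7]
gripper_width: 0.005
```

It is hard at the stop: the position does not change while the force rises to 13 N. I back off inside the bay, then lift straight up and away.

>>> {"name": "play_rows", "arguments": {"deltas": [255, -6, 0, 0, 0, 255, -6, 0, 0, 0, 255, -6, 0, 0, 0, 255, -2, 0, 0, 0, 255, 0, 0, 0, 0, 255, 0, 0, 0, 0, 255, 0, -15, 0, 0, 255, 0, -20, 0, 0, 255, 0, -30, 0, 0, 255, 0, -40, 0, 0]}}

```text
time_s: 16.6
tcp_pos: [0.5107, 0.0031, 0.1291]
ee_rot: [[-0.998, -0.005, 0.067], [-0.067, -0.001, -0.998], [0.005, -1.0, 0.001]]
wrist_force: [0.4, 1.1, 0.0]
gripper_width: 0.002
```

>>> {"name": "play_rows", "arguments": {"deltas": [255, 0, -40, 0, 0, 255, 0, -30, 0, 0, 255, 20, -10, -30, 0, 255, 10, 0, -45, 0, 255, 0, 0, -48, 0, 255, 0, 0, -48, 0, 255, 0, 0, -48, 0, 255, 0, 0, -48, 0, 255, 0, 0, -40, 0, 255, 0, 0, -20, 0]}}

```text
time_s: 17.6
tcp_pos: [0.4598, 0.3304, 0.2091]
ee_rot: [[-0.998, -0.0, 0.07], [-0.07, -0.0, -0.998], [0.0, -1.0, 0.0]]
wrist_force: [-0.1, 0.4, -0.3]
gripper_width: 0.004
```

>>> {"name": "play_rows", "arguments": {"deltas": [255, 0, 0, 0, 0, 255, 0, 0, 0, 0, 255, 0, 0, 0, 0, 255, 0, 0, 0, 0, 255, 0, 0, 0, 0, 255, 0, 0, 0, 0, 255, 0, 0, 0, 0, 255, 0, 0, 0, 0, 255, 0, 0, 0, 0, 255, 0, 0, 0, 0]}}

```text
time_s: 18.6
tcp_pos: [0.4607, 0.3278, 0.2095]
ee_rot: [[-0.998, -0.0, 0.067], [-0.067, -0.0, -0.998], [0.0, -1.0, 0.0]]
wrist_force: [0.4, -0.1, 0.1]
gripper_width: 0.005
```

```bash
python3 - <<'E'
from h import *
to((.500,.0025,.024))
c=cap('top','t7.png'); a=c['img'][130:280,150:350]
cv2.imwrite('pics/t7z.png',cv2.resize(a,None,fx=4,fy=4,interpolation=cv2.INTER_CUBIC))
c=cap('scene'); a=c['img'][150:300,180:380]
cv2.imwrite('pics/s7.png',cv2.resize(a,None,fx=4,fy=4,interpolation=cv2.INTER_CUBIC))
E
```

```text
t 18.6 p [0.4607 0.3278 0.2095] yaw 3.857326705966412 F [ 0.3924 -0.1497  0.1114] g 0.005342447999381613
to (0.5, 0.0025, 0.024) mm tool [-17.3761 185.5411 327.1588]
```

View pics/s7.png

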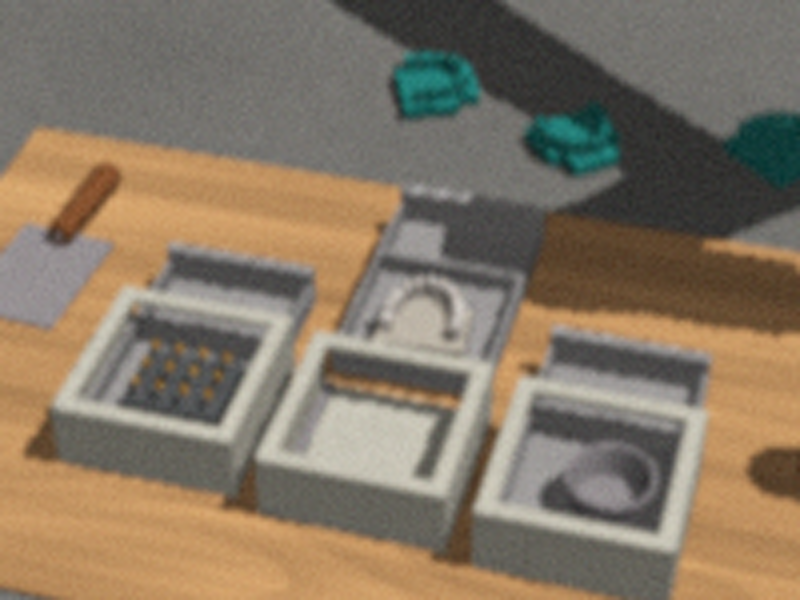

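View pics/t7z.png

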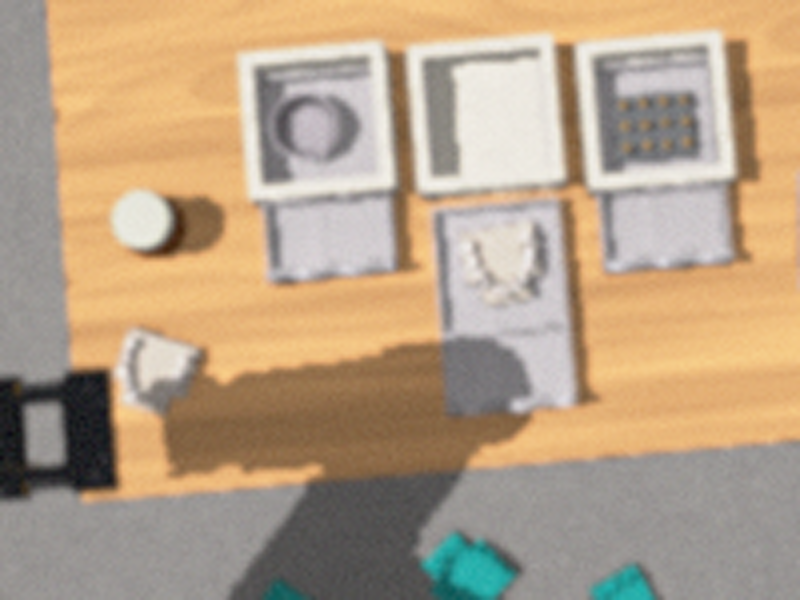

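```bash
python3 - <<'E'
from h import *
c=cap('top')
T=lambda p:(np.array(p,float)+.5)/4-.5+[150,130]
for k,l in dict(cast=[(447,412),(577,402)],burs=[(605,271),(733,261)],dish=[(270,281),(397,270)]).items(): print(k,onz(c,T(l),.039).mean(0))
r.finish_job()
E
```

```text
cast [0.4842 0.0002 0.039 ]
burs [ 0.5857 -0.1175  0.039 ]
dish [0.5838 0.1302 0.039 ]
the job is handed in; nothing more can be done
```

The job is done and handed in at about 18.7 s, with no verdict reported.

- **Bur tray:** I pushed it home first with closed fingers against the lip. At the end it stopped moving while the force rose to about 14 N, and its stand now sits inside the housing.
- **Cast tray:** I lowered the closed fingertips into its finger bay without contact and drew it out by the back of the lip. At the stop it no longer moved while the force rose to 13 N. I then backed off inside the bay, lifted clear and moved aside.

**Last checks:**
- **Cast tray travel:** the camera put the cast lip about 102 mm further out than at the start. That is 3 mm short of the 105 mm stop, and I put it down to how precisely I can read these pictures, since the tray was hard against its stop. The cast stands upright and clear of its housing.
- **Dish tray:** its lip still measures within 1 mm of where it started, so it stayed shut.
- **Other objects:** the jar, spatula and spare cast look undisturbed; I checked these by eye only.
- **Robot:** the wrist force was near zero, with the arm touching nothing.

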